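# Fit the pull sleeve and hold the sprung glass clamp open at its mark

## Robot

A 7-joint arm with a two-finger parallel gripper is mounted at the origin on the work surface. World frame = base frame: x ahead of the robot, y to its left, z up, the work surface at z = 0. Lengths are in m, angles in rad, forces in N, time in s.
With the tool pointing down it reaches from about 0.4 to 0.875 m from the base axis. Payload 4.4 kg.
Tool frame: the origin (TCP) lies at the very end of the fingers, on their centre line; the grasp point (between the pads) lies 19 mm behind it (env.pinch_z is the distance from the TCP to the grasp point, in m); z points along the fingers, y is the line along which they close (so a half turn about z gives the same grasp; the last joint's range is limited). The gripper opens to 85 mm and grips with 20 to 120 N. Pads are 22 mm wide; open, the fingers measure 114 mm over their backs; the gripper's body (76 mm by 85 mm) begins 54 mm behind the grasp point. The pads swing forward as they close: fully open they stand 13 mm farther back than shut.
Start: joints at [1.14, 0.628, 0.038, 1.517, -0.027, 0.996, -0.02], TCP at [0.232, -0.607, 0.231] pointing down, gripper open.
Joint ranges: [-3.06, 3.06], [-0.37, 2.12], [-1.25, 1.32], [0.18, 2.47], [-1.1, 4.24], [0.23, 1.98], [-2.94, 2.94]. Speed limits (rad/s): [2.57, 2.57, 3.14, 3.14, 3.14, 3.14, 3.14].

## Interface

Orientations are given as a unit quaternion [x, y, z, w].
In Python, from rig import monitor, capture, env, nets gives the robot as it stands. The module is installed in compiled form; this text tells all that it offers.
- The arm moves only by the tool jog_arm, never from a script. Its argument "moves" is a list of rows, each a list of 3 entries, a list of its own where there are three numbers: the shift along the tool's x, y, z in m, then the turn about the tool's z in rad, then the closure, from -1 (fully open) to 1 (shut). In form: [[[dx, dy, dz], turn, hand], ...]. A call has 1 to 20 rows; each row shifts and turns the commanded pose from where the row before left it, along the tool's axes as they then stand; what a row does not reach is not made up. A row lasts 1/8 s, in which the tool goes at most 62.5 mm and 10.7 degrees, less where a joint would pass 70% of its speed; a pose out of reach is approached as far as the arm can. A call is refused whole if a number of a shift passes 0.0625 or a number of a turn 0.188, either way. A call with a gripper value outside its range is refused whole. The fingers move at their own pace and stop on an object; "newtons" is the grip in N (left out, the last holds). Time passes only in rows, so rows that do not move let the fingers close. It gives the time, the measured TCP pose, the force, the opening and the grip force at its end, in the units of the state.
- monitor.read_state(): the state, without advancing time (a new reading comes with each control period).
- capture(name): name is "side" or "top"; returns a dict with "frame" (384x512x3 uint8, red, green, blue), "fx", "fy", "cx", "cy" (pixels), "R" (3x3) and "t" (3): a world point X has camera coordinates R X + t. Camera axes: x right, y down, z forward; pixel columns grow to the right and rows downward; lengths in m; the calibration is good to about 2 mm. A picture is of the moment at which its call begins. There is no depth.
- env.finish_job(): hands the job in; it is judged then, once.
Trained networks look in a picture, given as the dict that the camera call returned (one of the last four; its "shot" number tells which), for a name from the list of things; names that differ only in an ending like _2 or _b are one class to them, and where a whole thing is asked for, a point or a joint stands for the part that bears it (a point fixed in the world has none). Each returns a list of dicts, best first, with "score" (0 to 1); they miss things now and then, are a little off and sometimes report something else, mostly with a low value. They report only what shows in the picture. A call takes as long as a camera call. They do not tell look-alikes from the thing itself.
- nets.recognise(thing, picture): "position" ([x, y, z] in m, in the coordinates of the camera as it stood for that picture, good to about 4 mm: the middle of the surface that is visible of it).
The state is a dict: "time_s": time; "q": joint angles; "dq": joint speeds; "effort": joint torques, N m; "position": TCP position; "eef_rot": TCP orientation; "force": force on the tool from outside, world axes, zero at the start; "ft_torque": the same for the moment, N m; "gripper_width": opening from 0.0 (shut) to 1.0 (fully open); "grip_force": force on a finger pad.
Only numpy, scipy, OpenCV 4.12 (cv2) and the standard library are available. Lean on these libraries where they do the work, as an engineer would, in place of code of your own. Each camera call takes 0.05 s, during which the arm holds its last target. There are 200 camera calls.

## Task

Pick up the loose pull sleeve and push it fully home over the upright spigot on the sliding jaw of the glass clamp, while the clamp is still closed. Then, holding the sleeve, draw the telescoping rod out against its spring until the jaw's pointer stands in the middle of the gap between the two prongs of the length mark, ready for glass to be set in. Finish while holding it steady there, without letting go, and without having shifted the solid plug, the spacer ring, the bottle or the screwdriver.

Things in the scene. Friction and masses are not known exactly. Their poses are not given: they have to be found in the camera images.
- sleeve: the pull sleeve: plain aluminium tube, 32 mm outside diameter, 18 mm bore right through, 60 mm tall, about 90 g, either end up; stands upright on the bench. Origin at the centre of its lower end, z along the tube. Of the three small aluminium pieces it is the tallest (the others are a solid plug and a flat spacer ring).
- clamp: sprung glass clamp fixed to the bench: plywood bed 14 mm thick (x -120 to 215, y -45 to 45 mm, side wing to y -100), steel barrel (28 mm diameter, axis 36 mm up) along its x, fixed jaw 60 mm wide, 58 high at x 30 mm. Origin: on the bench below the spigot of the closed clamp. Rod and sliding jaw pull out towards its own -x; z up. All but the spigot is under 62 mm high.
- rod (a joint): how far the telescoping rod is pulled out of the barrel, in m: 0 closed (where it starts), stop at 0.110. The inner spring pulls it shut with 4 N at 0, rising by 0.5 N per 10 mm (about 8.5 N at 90 mm); it springs back if let go.
- spigot_foot (a point): centre of the spigot's foot, on top of the sliding jaw (36 mm along the rod, 50 mm across), 56 mm above the bench; the sleeve's lower end rests here when fully home. The spigot is an upright steel pin of 15 mm diameter, 44 mm high, its top 8 mm tapering to 6 mm. Axes as the clamp's; moves with the rod.
- pointer (a point): middle of the tip of the pointer, a steel needle 4 mm wide that sticks out 46 mm from the sliding jaw to the clamp's own -y side, 48 mm above the bench; axes as the clamp's; moves with the rod.
- mark_gap (a point): middle of the gap of the length mark, a small brass block on the side wing's rail with two upright prongs 12 mm apart, tops 50 mm above the bench; fixed 50 to 85 mm from where the pointer starts, towards the clamp's -x. Axes as the clamp's: at the mark, pointer and gap have the same x in those axes (the needle ends 5 mm short of the prongs, touching nothing).
- plug: solid aluminium cylinder, 32 mm diameter, 42 mm tall, no bore; stands upright near the sleeve, origin at the centre of its underside. Not used.
- spacer: flat aluminium ring, 42 mm outside, 26 mm bore, 18 mm tall, lying near the sleeve, origin at the centre of its underside. Not used.
- bottle: white plastic adhesive bottle, 56 mm diameter, 130 mm tall, origin at the centre of its underside. Not used.
- screwdriver: screwdriver lying on the bench along its own x, origin under its middle. Not used.
Mind the look-alikes: they are no part of the job. Leave any blue look-alike of the sleeve alone.

How it is judged:
On the way:
1. the sleeve is fully home on the spigot, with the clamp still closed (z of sleeve in the frame of spigot_foot between -0.004 and 0.004 m and horizontal distance between sleeve and spigot_foot below 0.005 m and angle between the z axis of sleeve and the z axis of clamp, either way round below 0.12 rad and value of joint rod below 0.012 m), for 0.2 s.
At the end, for the whole second after the job is handed in: The sleeve is fully home on the spigot (lower end within 4 mm of the jaw's top, centred within 5 mm, upright on it within 0.12 rad), the pointer is within 4 mm of the middle of the mark's gap along the rod, the rod is still, and the fingers are holding the sleeve (more than 3 N) against the spring (z of sleeve in the frame of spigot_foot between -0.004 and 0.004 m and horizontal distance between sleeve and spigot_foot below 0.005 m and angle between the z axis of sleeve and the z axis of clamp, either way round below 0.12 rad and x of pointer in the frame of mark_gap between -0.004 and 0.004 m and velocity of joint rod between -0.01 and 0.01 m/s and contact force between the fingers and sleeve above 3 N); the arm keeps its last pose, push and grip.
It fails at once if the plug, spacer ring, bottle or screwdriver is moved by more than 25 mm (distance of any of plug, spacer, bottle, screwdriver from where it was at the start of the episode above 0.025 m).
It also fails if it takes over 45 s, if anything falls off the work surface, if the arm or the gripper's body presses on something with over 40 N, if the wrist force passes 120 N, or if a joint passes its speed limit or range.

## Working session

There is one attempt and no reset: what is moved stays moved. The work goes in short steps, Python scripts to look and compute and a tool call to move; the robot and the scene stay as the last step left them, time stands still between calls to the robot, and variables do not carry over. Pictures are saved under pics/ and viewed, at most 10 in all, crops included, and the job is handed in when it is done.

Besides the shell and the picture viewer there is one more tool, called as name(argument=value, ...), one argument or row to a line, values as JSON. jog_arm: Moves the arm, as the interface text tells. Its arguments: {"type":"object","properties":{"moves":{"type":"array","items":{"type":"array"}},"newtons":{"type":"number"}},"required":["moves"]}

```bash
mkdir -p pics
cat > h.py <<'E'
import numpy as np, cv2
from rig import monitor, capture, env, nets
def world(c,p): return np.array(c["R"]).T@(np.array(p)-np.array(c["t"]))
def proj(c,X):
    p=np.array(c["R"])@np.array(X)+np.array(c["t"]); return np.array([c["fx"]*p[0]/p[2]+c["cx"],c["fy"]*p[1]/p[2]+c["cy"]])
def ray(c,uv,z):
    R=np.array(c["R"]);o=-R.T@np.array(c["t"]);d=R.T@np.array([(uv[0]-c["cx"])/c["fx"],(uv[1]-c["cy"])/c["fy"],1]);return o+d*(z-o[2])/d[2]
def save(n,im): cv2.imwrite("pics/"+n,cv2.cvtColor(im,cv2.COLOR_RGB2BGR))
E
python3 - <<'E'
from h import *
for n in("top","side"):
    c=capture(n); save(n+"0.png",c["frame"])
    print(n,"cam at",(-np.array(c["R"]).T@c["t"]).round(3),c["fx"])
    for t in("sleeve","clamp","rod","spigot_foot","pointer","mark_gap","plug","spacer","bottle","screwdriver"):
        try: r=nets.recognise(t,c)
        except Exception as e: print(t,e); continue
        print(t,[(round(d["score"],2),world(c,d["position"]).round(3).tolist(),proj(c,world(c,d["position"])).round().tolist()) for d in r[:4]])
print(monitor.read_state())
E
```

```text
top cam at [ 0.436 -0.035  1.088] 368.4948548589743
sleeve [(0.69, [0.613, 0.239, 0.054], [153.0, 159.0]), (0.69, [0.678, 0.199, 0.048], [168.0, 137.0]), (0.52, [0.595, 0.317, 0.05], [126.0, 166.0]), (0.45, [0.611, 0.167, 0.054], [179.0, 159.0])]
clamp [(0.86, [0.579, -0.059, 0.014], [259.0, 171.0])]
rod [(0.62, [0.574, -0.048, 0.057], [255.0, 171.0])]
spigot_foot [(0.64, [0.568, -0.042, 0.055], [253.0, 173.0])]
pointer [(0.77, [0.569, -0.051, 0.059], [256.0, 173.0]), (0.58, [0.532, -0.388, 0.088], [379.0, 183.0])]
mark_gap [(0.4, [0.492, -0.126, 0.041], [283.0, 200.0])]
plug []
spacer [(0.7, [0.467, 0.282, 0.02], [141.0, 212.0])]
bottle [(0.66, [0.533, -0.388, 0.09], [380.0, 182.0])]
screwdriver [(0.63, [0.315, -0.328, 0.022], [354.0, 261.0])]
side cam at [-0.035  0.946  0.84 ] 463.8021937134273
sleeve [(0.84, [0.594, 0.329, 0.041], [149.0, 266.0]), (0.79, [0.604, 0.174, 0.041], [184.0, 231.0]), (0.62, [0.67, 0.203, 0.046], [157.0, 228.0]), (0.55, [0.605, 0.247, 0.043], [166.0, 245.0])]
clamp [(0.6, [0.567, -0.032, 0.013], [235.0, 205.0])]
rod [(0.65, [0.563, -0.037, 0.052], [237.0,
[... 594 characters left out ...]
{'time_s': 1.1, 'q': array([ 1.14018015,  0.62836044,  0.03850184,  1.51738533, -0.02698682,
        0.99630027, -0.01998169]), 'dq': array([ 0.00011768, -0.00099954,  0.00105082,  0.00270909,  0.00237635,
       -0.00135954, -0.00206342]), 'effort': array([ 4.11852916e-04, -5.63287604e+01,  1.22562803e+00, -1.93785203e+01,
        1.09805446e-02,  1.59563639e-03,  7.68734964e-06]), 'position': array([ 0.23193604, -0.60723922,  0.23134382]), 'eef_rot': array([9.83409784e-01, 1.81397894e-01, 1.93533891e-05, 2.91398597e-05]), 'force': array([0.48558974, 0.49473506, 0.42129361]), 'ft_torque': array([-0.04554541, -0.02452734, -0.01957514]), 'grip_force': 0.0, 'gripper_width': 0.9996220504209525}
```

View images.

View pics/top0.png

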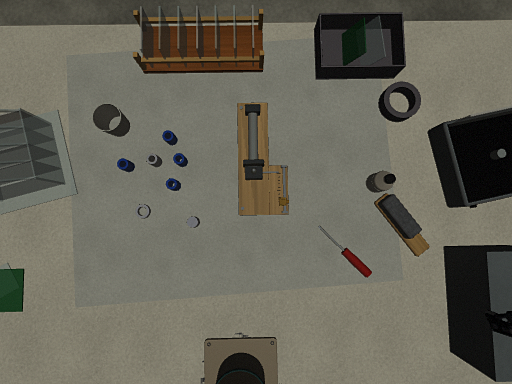

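Run:
```python
import cv2,numpy as np
t=cv2.imread("pics/top0.png");s=cv2.imread("pics/side0.png")
a=cv2.resize(t[110:230,110:200],None,fx=4,fy=4,interpolation=cv2.INTER_CUBIC)
b=cv2.resize(s[200:300,120:270],None,fx=2.8,fy=2.8,interpolation=cv2.INTER_CUBIC)
o=np.zeros((480,800,3),np.uint8);o[:480,:360]=a;o[:280,365:785]=b;cv2.imwrite("pics/crop1.png",o)
a=cv2.resize(t[130:250,210:310],None,fx=4,fy=4,interpolation=cv2.INTER_CUBIC)
b=cv2.resize(s[150:250,200:300],None,fx=4,fy=4,interpolation=cv2.INTER_CUBIC)
o=np.zeros((480,800,3),np.uint8);o[:480,:400]=a;o[:400,400:800]=b;cv2.imwrite("pics/crop2.png",o)
```

```text
(no output)
```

View pics/crop1.png

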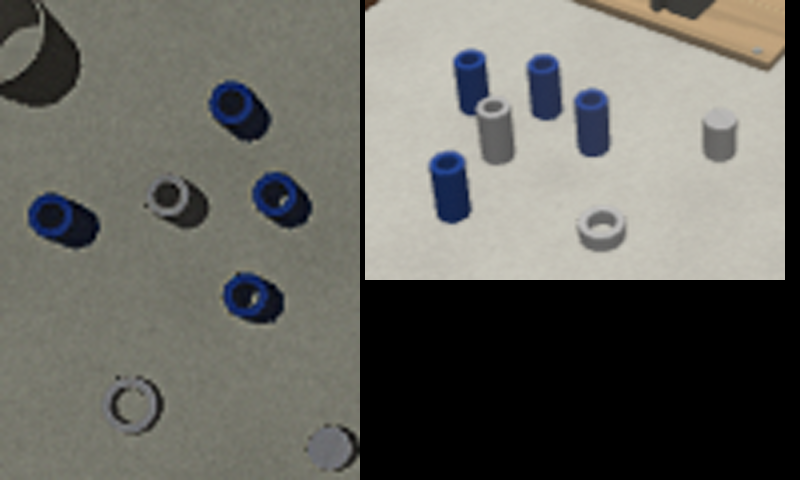

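View pics/crop2.png

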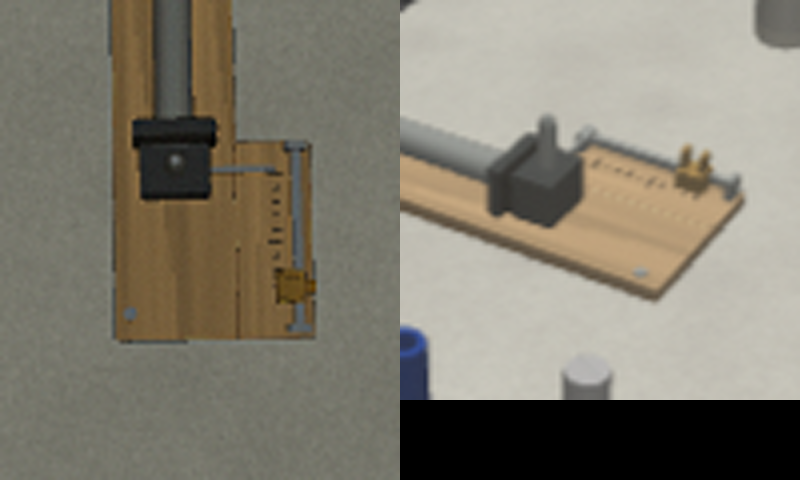

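Top view: the grey sleeve (with bore) is at px (152,158), in side px (166,238). It could be confused with the four blue tubes at (168,137), (180,160), (173,184) and (125,165), the solid plug at (193,222), or the flat ring at (144,211). In the close crop the sleeve is the only tall aluminium tube with a bore, so I choose that one. The clamp's spigot tip is at top (254,170) and side (237,180), and the brass mark is at top (283,201).

```bash
cat >> h.py <<'E'
from scipy.optimize import least_squares
def tri(cs,uvs):
    f=lambda X:np.concatenate([proj(c,X)-u for c,u in zip(cs,uvs)])
    r=least_squares(f,[.55,0,.05]); return r.x,r.fun
E
python3 - <<'E'
from h import *
t=capture("top");s=capture("side")
print(t["cx"],t["cy"],s["cx"],s["cy"])
def T1(u,v,f=4,ox=110,oy=110):return np.array([(u+.5)/f-.5+ox,(v+.5)/f-.5+oy])
sl_t=T1(169,192); sl_s=T1(494-365,105,2.8,120,200)
X,e=tri([t,s],[sl_t,sl_s]);print("sleeve top",X.round(4),e.round(2), ray(t,sl_t,.06).round(4),ray(s,sl_s,.06).round(4))
for n,a,b in(("b1",(231,102),(472-365,57)),("b2",(275,192),(544-365,63)),("b3",(245,296),(592-365,97)),("b4",(50,214),(448-365,160))):
    print(n,ray(t,T1(*a),.065).round(3),ray(s,T1(*b,2.8,120,200),.065).round(3))
sp_t=T1(176,160,4,210,130);sp_s=T1(147,117,4,200,150)
X,e=tri([t,s],[sp_t,sp_s]);print("spigot tip",X.round(4),e.round(2),ray(t,sp_t,.1).round(4),ray(s,sp_s,.1).round(4))
for n,p in(("bed bl",(119,341)),("bed br",(314,339)),("wing tr",(311,142)),("bed rail L top",(112,10))):print(n,ray(t,T1(*p,4,210,130),.014).round(4))
print("needle tip",ray(t,T1(282,172,4,210,130),.048).round(4)); 
print("mark top",ray(t,T1(292,286,4,210,130),.045).round(4)); 
print("prongs side",ray(s,T1(284,148,4,200,150),.05).round(4),ray(s,T1(307,152,4,200,150),.05).round(4))
# edge fit of the bed's left and bottom edge in warm-coloured pixels
f=t["frame"].astype(int);m=((f[...,0]-f[...,2])>35)
P=[]
for r in range(185,212):
    cs=np.where(m[r,225:300])[0]
    if len(cs): P.append(ray(t,(cs[0]+225-.5,r),.014)[:2])
P=np.array(P);k=np.polyfit(P[:,0],P[:,1],1);print("left edge slope",k, "yaw deg",np.degrees(np.arctan(k[0])))
E
```

```text
255.59908244392437 187.39340612966268 254.93801743640424 187.75224025737077
sleeve top [0.614  0.239  0.0621] [ 0.46  0.81 -0.85 -0.21] [0.6167 0.2409 0.06  ] [0.6133 0.2367 0.06  ]
b1 [0.679 0.196 0.065] [0.673 0.195 0.065]
b2 [0.615 0.166 0.065] [0.607 0.167 0.065]
b3 [0.542 0.186 0.065] [0.538 0.186 0.065]
b4 [0.602 0.322 0.065] [0.597 0.321 0.065]
spigot tip [ 0.5708 -0.0449  0.1006] [ 0.26  0.48 -0.6  -0.08] [ 0.5722 -0.0442  0.1   ] [ 0.5695 -0.0462  0.1   ]
bed bl [ 0.4522 -0.0012  0.014 ]
bed br [ 0.451 -0.143  0.014]
wing tr [ 0.5957 -0.1446  0.014 ]
bed rail L top [6.969e-01 4.000e-04 1.400e-02]
needle tip [ 0.5695 -0.12    0.048 ]
mark top [ 0.4883 -0.1253  0.045 ]
prongs side [ 0.4964 -0.1296  0.05  ] [ 0.4786 -0.1337  0.05  ]
left edge slope [-0.01475921  0.00805533] yaw deg -0.8455791395623761
```

jog_arm(
  moves=[
    [[0,0,0],-0.172,-1],
    [[0,0,0],-0.172,-1],
    [[0,0,0],-0.172,-1],
    [[0,0,0],-0.172,-1],
    [[0,0,0],-0.172,-1],
    [[0,0,0],-0.172,-1],
    [[0,0,0],-0.174,-1],
    [[0,0,0],0,-1],
  ],
  newtons=40,
)

```text
time_s: 2.2
position: [0.2317, -0.6073, 0.2312]
eef_rot: [0.708, 0.706, 0.0, 0.0]
force: [0.8, 0.2, 0.7]
gripper_width: 1.0
grip_force: 0.0
```

jog_arm(
  moves=[
    [[0.02,0.01,0],0,-1],
    [[0.043,0.02,0],0,-1],
    [[0.043,0.02,0],0,-1],
    [[0.043,0.02,0],0,-1],
    [[0.043,0.02,0],0,-1],
    [[0.043,0.02,0],0,-1],
    [[0.043,0.02,0],0,-1],
    [[0.043,0.02,0],0,-1],
    [[0.043,0.02,0],0,-1],
    [[0.043,0.02,0],0,-1],
    [[0.043,0.02,0],0,-1],
    [[0.043,0.02,0],0,-1],
    [[0.043,0.02,0],0,-1],
    [[0.043,0.02,0],0,-1],
    [[0.043,0.02,0],0,-1],
    [[0.043,0.02,0],0,-1],
    [[0.043,0.02,0],0,-1],
    [[0.043,0.02,0],0,-1],
    [[0.043,0.02,0],0,-1],
    [[0.043,0.012,0],0,-1],
  ],
)

```text
time_s: 4.7
position: [0.6149, 0.231, 0.2312]
eef_rot: [0.709, 0.706, 0.0, 0.0]
force: [-0.5, -0.9, -0.2]
gripper_width: 0.997
grip_force: 0.0
```

jog_arm(
  moves=[
    [[0.008,0,0.02],0,-1],
    [[0,0,0.03],0,-1],
    [[0,0,0.03],0,-1],
    [[0,0,0.03],0,-1],
    [[0,0,0.02],0,-1],
    [[0,0,0],0,-1],
  ],
)

```text
time_s: 5.45
position: [0.6129, 0.2365, 0.0996]
eef_rot: [0.708, 0.707, -0.002, -0.0]
force: [-0.1, 0.0, 0.2]
gripper_width: 0.998
grip_force: 0.0
```

Run:
```python
from h import *
p=monitor.read_state()["position"];print(p)
o=np.zeros((600,800,3),np.uint8)
for i,n in enumerate(("top","side")):
    c=capture(n);f=c["frame"].copy()
    u,v=proj(c,[.614,.239,.06]).astype(int)
    o[:600,i*400:i*400+400]=cv2.resize(f[v-75:v+75,u-50:u+50],(400,600),interpolation=cv2.INTER_CUBIC)
    print(n,u,v)
save("close1.png",o)
```

```text
[0.61285034 0.23654121 0.09961367]
top 152 158
side 164 237
```

View pics/close1.png

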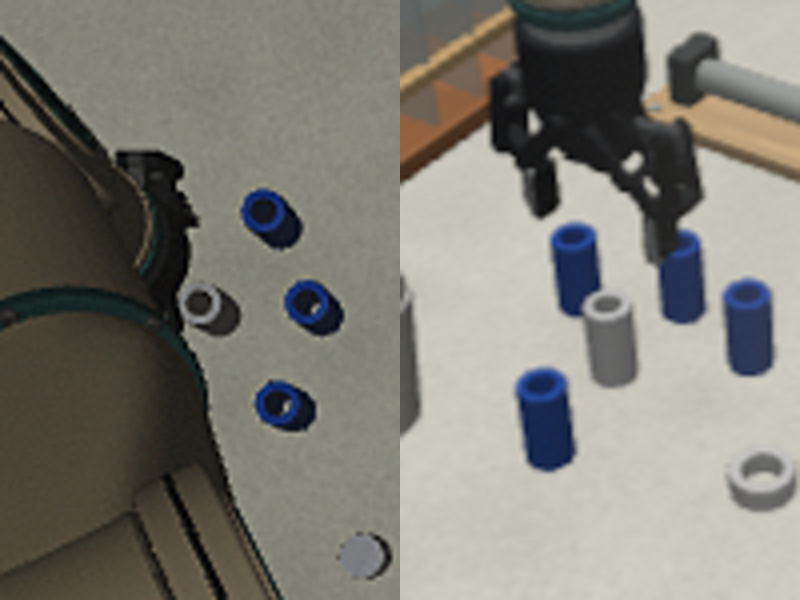

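The side view shows the open fingers straddling the grey sleeve (crop 608,305) and clear of the blue tubes. I'll descend and grip.

jog_arm(
  moves=[
    [[0.002,0.001,0.02],0,-1],
    [[0,0,0.02],0,-1],
    [[0,0,0.02],0,-1],
    [[0,0,0.014],0,-1],
    [[0,0,0],0,-1],
    [[0,0,0],0,1],
    [[0,0,0],0,1],
    [[0,0,0],0,1],
    [[0,0,0],0,1],
    [[0,0,0],0,1],
    [[0,0,0],0,1],
    [[0,0,0],0,1],
    [[0,0,0],0,1],
  ],
  newtons=40,
)

```text
time_s: 7.18
position: [0.6154, 0.2399, 0.0282]
eef_rot: [0.707, 0.707, 0.0, 0.0]
force: [-1.6, -0.5, 6.0]
gripper_width: 0.364
grip_force: 39.7
```

jog_arm(
  moves=[
    [[0,0,-0.02],0,1],
    [[0,0,-0.03],0,1],
    [[0,0,-0.03],0,1],
    [[0,0,-0.03],0,1],
    [[0,0,-0.03],0,1],
    [[0,0,-0.01],0,1],
    [[-0.014,-0.0044,0],0,1],
    [[-0.03,-0.0044,0],0,1],
    [[-0.03,-0.0044,0],0,1],
    [[-0.03,-0.0044,0],0,1],
    [[-0.03,-0.0044,0],0,1],
    [[-0.03,-0.0044,0],0,1],
    [[-0.03,-0.0044,0],0,1],
    [[-0.03,-0.0044,0],0,1],
    [[-0.03,-0.0044,0],0,1],
    [[-0.03,-0.0044,0],0,1],
    [[0,0,0],0,1],
    [[0,0,0],0,1],
  ],
)

```text
time_s: 9.43
position: [0.57, -0.044, 0.1765]
eef_rot: [0.707, 0.707, -0.0, -0.001]
force: [-0.2, -0.2, -1.0]
gripper_width: 0.367
grip_force: 39.8
```

Run:
```python
from h import *
s=monitor.read_state();print(s["position"],s["force"],s["gripper_width"])
o=np.zeros((600,800,3),np.uint8)
for i,n in enumerate(("top","side")):
    c=capture(n);f=c["frame"].copy()
    u,v=proj(c,[.571,-.045,.13]).astype(int)
    o[:600,i*400:i*400+400]=cv2.resize(f[v-60:v+60,u-40:u+40],(400,600),interpolation=cv2.INTER_CUBIC)
    print(n,u,v)
    P=s["position"]
    for d in(-.028,.032): 
        q=proj(c,P+[0,0,d]); print("TCP-line",d,(q-[u-40,v-60])*5+[i*400,0])
    for z in (.056,.1): print("spigot",z,(proj(c,[.571,-.045,z])-[u-40,v-60])*5+[i*400,0])
save("close2.png",o)
```

```text
[ 0.56998688 -0.04395977  0.17648139] [-0.20035243 -0.19832306 -1.04617607] 0.36668832526744105
top 253 168
TCP-line -0.028 [203.28129599 299.58721845]
TCP-line 0.032 [204.09096698 282.01151319]
spigot 0.056 [204.02511761 320.90862475]
spigot 0.1 [204.58713805 310.35694124]
side 235 170
TCP-line -0.028 [603.94271349 275.5514985 ]
TCP-line 0.032 [603.49211575 184.51867704]
spigot 0.056 [604.05486841 406.09873736]
spigot 0.1 [603.74110018 344.61704071]
```

View pics/close2.png

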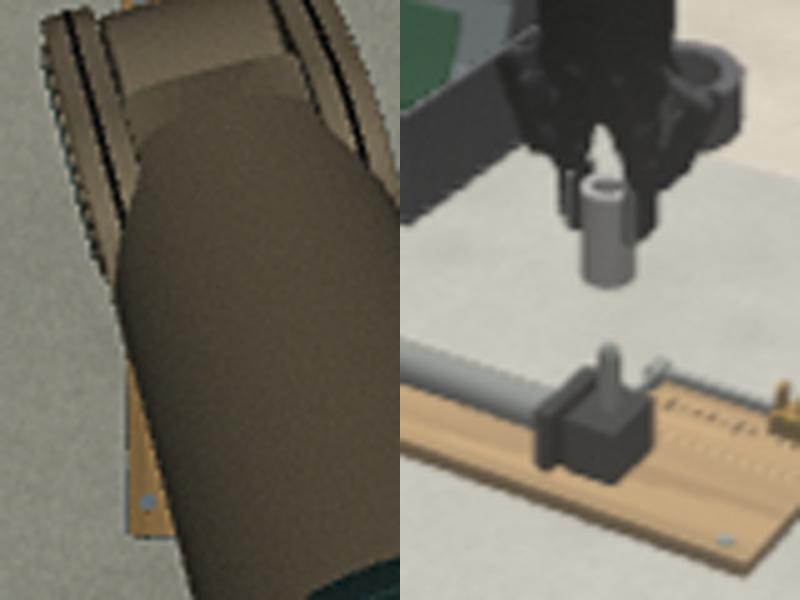

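The side view shows the sleeve upright in the fingers, its lower end at crop (607,275) and the spigot tip at (609,346), so they are aligned within about 1 mm. I'll lower it.

jog_arm(
  moves=[
    [[-0.0005,0,0.02],0,1],
    [[0,0,0.02],0,1],
    [[0,0,0.008],0,1],
    [[0,0,0.005],0,1],
    [[0,0,0.005],0,1],
    [[0,0,0.005],0,1],
    [[0,0,0],0,1],
  ],
)

```text
time_s: 10.4
position: [0.571, -0.0449, 0.1142]
eef_rot: [0.707, 0.707, -0.0, 0.0]
force: [0.7, -0.8, -1.3]
gripper_width: 0.37
grip_force: 39.8
```

jog_arm(
  moves=[
    [[0,0,0.006],0,1],
    [[0,0,0.006],0,1],
    [[0,0,0.006],0,1],
    [[0,0,0.005],0,1],
    [[0,0,0.003],0,1],
    [[0,0,0.002],0,1],
    [[0,0,0.001],0,1],
    [[0,0,0],0,1],
    [[0,0,0],0,1],
  ],
)

```text
time_s: 11.52
position: [0.571, -0.0449, 0.0853]
eef_rot: [0.707, 0.707, 0.0, 0.0]
force: [0.9, -1.4, -1.7]
gripper_width: 0.373
grip_force: 39.8
```

Run:
```python
from h import *
s=monitor.read_state();print(s["position"],s["force"],s["gripper_width"])
c=capture("side");f=c["frame"]
u,v=proj(c,[.53,-.08,.07]).astype(int)
save("close3.png",cv2.resize(f[v-45:v+45,u-60:u+60],(800,600),interpolation=cv2.INTER_CUBIC))
print(u,v)
for d in(-.028,.032): print(((proj(c,s["position"]+[0,0,d])-[u-60,v-45])*6.667).round())
```

```text
[ 0.57098489 -0.04485471  0.08534116] [ 0.92224735 -1.41722264 -1.69852216] 0.3728332901786244
253 185
[285. 339.]
[285. 227.]
```

View pics/close3.png

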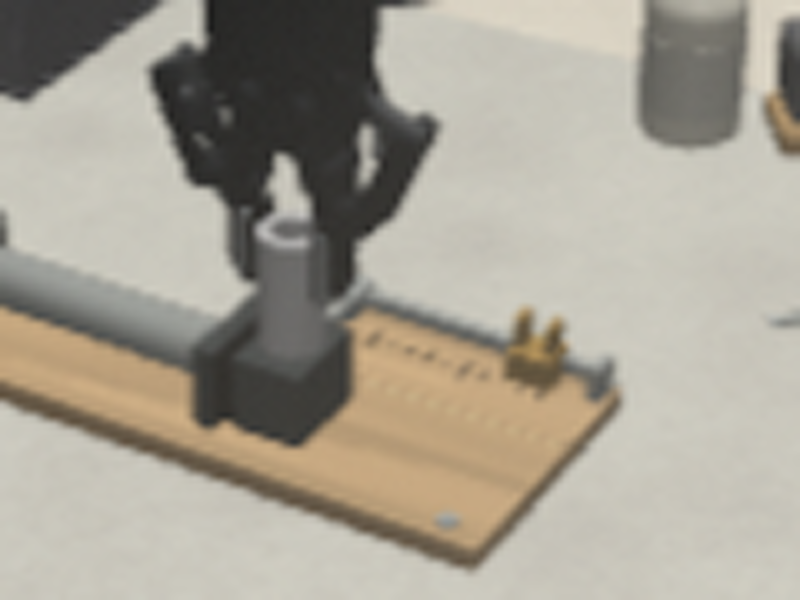

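The sleeve (crop 290,230 to 300,345) is over the spigot with its lower end about on the jaw's top. I'll press gently until it makes contact.

jog_arm(
  moves=[
    [[0,0,0.001],0,1],
    [[0,0,0.001],0,1],
    [[0,0,0],0,1],
  ],
)

```text
time_s: 11.95
position: [0.5711, -0.0448, 0.0841]
eef_rot: [0.707, 0.707, 0.0, 0.0]
force: [-1.5, -0.9, 6.1]
gripper_width: 0.368
grip_force: 40.4
```

jog_arm(
  moves=[
    [[0,0,0.001],0,1],
    [[0,0,0],0,1],
    [[0,0,0],0,1],
    [[0,0,0],0,1],
  ],
)

```text
time_s: 12.45
position: [0.5711, -0.0448, 0.084]
eef_rot: [0.707, 0.707, 0.0, 0.001]
force: [-2.6, -1.6, 13.5]
gripper_width: 0.365
grip_force: 41.0
```

Run:
```python
from h import *
c=capture("side");t=capture("top")
f=c["frame"].astype(int); m=((f[...,0]-f[...,2])>60)
u0,v0=253-60,185-45
# prong tips region: crop (523,315) and (556,322)
sub=f[v0+44:v0+60,u0+74:u0+90]; print((sub[...,0]-sub[...,2]))
for p in((523,320),(556,326)):
    q=np.array([(p[0]+.5)/6.667-.5+u0,(p[1]+.5)/6.667-.5+v0]); print(q,ray(c,q,.0485).round(4))
for z,cc in((.05,c),):
    for r in nets.recognise("mark_gap",cc)[:2]: print(r["score"],world(cc,r["position"]).round(4))
g=t["frame"].astype(int)
print("mark top visible", (g[195:208,276:292,0]-g[195:208,276:292,2]))
```

```text
[[12 14 14 14 13 13 13 13 13 13 13 13 13 13 13 14]
 [13 13 14 13 22 20 13 14 14 13 14 13 12 14 13 13]
 [13 14 14 27 53 46 19 13 14 13 12 13 13 13 13 12]
 [13 13 21 44 61 40 18 13 21 38 26 13 14 13 13 13]
 [14 13 20 32 43 31 18 21 44 63 31 16 13 14 13 13]
 [ 6  9 18 30 35 30 18 26 49 49 25 16 13 13 13 13]
 [ 3  5 14 30 35 50 59 53 43 36 17 15 13 13 14 14]
 [ 4  4 20 36 47 70 83 67 42 34 45 29 13 14 13 14]
 [25 20 55 72 74 81 82 64 37 48 53 20 12 14 13 13]
 [54 47 49 49 55 75 84 74 59 49 26  9  6 10 12 10]
 [66 55 41 36 38 49 51 54 52 41 17  6  4  5  5  4]
 [68 56 41 36 36 36 35 38 38 33 19  6  4  3  4  4]
 [68 53 42 40 36 36 35 36 33 36 45 41 30 19  8  4]
 [69 65 63 56 44 42 39 35 40 46 58 60 55 39 15  4]
 [69 69 69 59 57 64 50 42 52 61 66 66 65 48 18  4]
 [70 69 70 67 67 68 52 53 66 67 68 68 67 51 19  3]]
[271.02107395 187.57259637] [ 0.4939 -0.1275  0.0485]
[275.97082646 188.47255137] [ 0.4785 -0.1309  0.0485]
0.47 [ 0.4867 -0.1229  0.0346]
mark top visible [[-3 16 16 14 14 14 12 18 16 16 16 15 20 17 15 16]
 [14 13 12 16 14 15 14 15 16 16 14 17 18 17 17 19]
 [15 13 14 14 16 15 16 15 14 15 16 17 14 17 16 18]
 [13 13 17 13 13 15 15 14 18 17 17 18 15 17 16 18]
 [14 14 13 13 14 17 16 14 17 17 15 17 16 17 16 18]
 [16 15 15 15 16 15 14 16 17 17 15 18 18 16 16 15]
 [14 15 16 17 18 17 18 18 16 17 18 19 17 18 18 20]
 [17 16 17 17 17 16 17 17 16 16 17 17 16 19 17 18]
 [16 15 17 17 14 16 16 16 20 17 18 16 16 17 18 15]
 [16 17 15 16 16 17 17 19 16 17 18 19 15 17 19 19]
 [15 16 16 17 16 15 16 17 18 16 16 18 18 15 18 20]
 [15 15 16 17 16 16 18 17 17 17 19 17 17 17 18 19]
 [18 16 16 17 17 18 16 17 18 16 16 16 17 18 17 19]]
```

Run:
```python
from h import *
t=capture("top");f=cv2.imread("pics/top0.png")[...,::-1].astype(int)
g=f.sum(2)//3
print("grey cols 262-286 rows 169-177");print(g[168:178,262:288])
print("brass r-b");print((f[...,0]-f[...,2])[194:210,276:292]);print(g[194:210,276:292])
```

```text
grey cols 262-286 rows 169-177
[[ 47  94  94  85  88  91  78  97  88  93  92  95  98  92  89  84  86  90
   97  75  70  92  95  79  82  68]
 [ 48  90  92  84  90  91  75  98  86  90  92  99  97  91  89  84  85  90
   94  95  70  88  93  77  80  69]
 [ 45  92  95  88  85  91  71  95  90  90  93  97  97  91  91  86  84  91
   94  92  70  91  96  78  79  75]
 [ 48  92  94  89  90  91  86  99  93  93  92  93  95  94  90  91  87  92
   93  94  69  91  93  79  78  73]
 [ 50  93  92  94  93  96  91  95  90  93  91  91  90  96  73  73  70  87
   93  93  70  91  92  78  76  86]
 [ 35  73  71  67  69  70  57  75  67  90  93  97 100  92  72  45  44  42
   61  92  71  93  93  79  77  87]
 [ 55  93  95  88  90  91  74  95  91  89  92  97  95  93  93  90  92  93
   95  94  90  96  91  78  76  86]
 [ 51  92  91  87  86  91  70  95  88  91  93  97  99  90  90  86  89  88
   94  91  71  92  93  79  77  85]
 [ 33  91  92  87  86  92  73  94  88  90  93  97  97  92  90  91  88  66
   91  91  71  92  94  80  78  72]
 [ 35  90  94  86  88  92  72  94  91  92  92  97  97  93  91  87  65  66
   91  93  70 
[... 1477 characters left out ...]
  70  50  80  78 116 117 114]
 [ 95  94  91  60  68  68  66  71  69  72  51  51  47 113 112 110]
 [ 90  93  71  51  67  64  67  69  70  73  62  67  61 120 114 117]
 [ 93  92  93  51  65  69  66  67  68  69  57  59  56 117 117 116]
 [ 91  93  97  48  67  66  66  68  69  67  56  52  62 115 115 116]
 [ 93  93  95  45  52  54  63  66  69  57  65  83 103 118 117 114]
 [ 93  93  93  42  76  66  46  39  74  77  67  82  61 117 124 118]
 [ 91  93  89  93  96  93  95  73  96  97  78  84  67 115 119 118]
 [ 91  94  87  93  92  90  87  68  93  97  73  82  73 117 117 116]
 [ 94  92  91  89  90  89  88  68  91  96  74  81  71 116 116 119]
 [ 92  94  91  92  92  90  91  67  91  95  81  78  73 119 114 115]]
```

Run:
```python
import cv2,numpy as np
s=cv2.imread("pics/top0.png")[150:215,245:300]
cv2.imwrite("pics/mark0.png",cv2.resize(s,None,fx=9,fy=9,interpolation=cv2.INTER_LANCZOS4))
```

```text
(no output)
```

View pics/mark0.png

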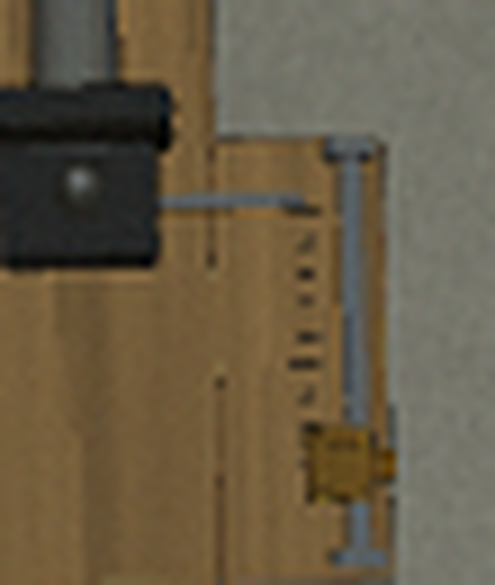

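The top crop shows the needle at row 172.1 and the middle of the brass mark (thumb-screw axis) at row 201.1. That makes about 82.5 mm of travel. The side-view prongs give about 83 mm, which agrees. I'll pull 80 mm first.

jog_arm(
  moves=[
    [[0,-0.002,-0.001],0,1],
    [[0,-0.004,0],0,1],
    [[0,-0.006,0],0,1],
    [[0,-0.006,0],0,1],
    [[0.0003,-0.006,0],0,1],
    [[0,-0.006,0],0,1],
    [[0,-0.006,0],0,1],
    [[0.0003,-0.006,0],0,1],
    [[0,-0.006,0],0,1],
    [[0,-0.006,0],0,1],
    [[0.0003,-0.006,0],0,1],
    [[0,-0.006,0],0,1],
    [[0,-0.006,0],0,1],
    [[0,-0.004,0],0,1],
    [[0,-0.003,0],0,1],
    [[0,-0.001,0],0,1],
    [[0,0,0],0,1],
    [[0,0,0],0,1],
  ],
)

```text
time_s: 14.9
position: [0.4953, -0.0449, 0.0842]
eef_rot: [0.707, 0.707, 0.003, 0.003]
force: [6.9, -4.4, -1.3]
gripper_width: 0.375
grip_force: 39.9
```

Run:
```python
from h import *
s=monitor.read_state();print(s["position"],s["force"],s["gripper_width"],s["grip_force"])
c=capture("side");f=c["frame"]
u,v=proj(c,[.49,-.09,.06]).astype(int);print(u,v)
save("close4.png",cv2.resize(f[v-30:v+30,u-40:u+40],(800,600),interpolation=cv2.INTER_CUBIC))
for x in (.486,.4885): print(x,((proj(c,[x,-.116,.048])-[u-40,v-30])*10).round(),((proj(c,[x,-.123,.05])-[u-40,v-30])*10).round())
for n in("side","top"):
    cc=c if n=="side" else capture(n)
    for k in("pointer","mark_gap","spigot_foot"):
        print(n,k,[(round(r["score"],2),world(cc,r["position"]).round(4)) for r in nets.recognise(k,cc)[:2]])
```

```text
[ 0.49528013 -0.04485284  0.08416136] [ 6.93252928 -4.38698698 -1.27142537] 0.3752939543153764 39.878059811890125
266 190
0.486 [456. 302.] [466. 286.]
0.4885 [448. 300.] [459. 284.]
side pointer [(0.61, array([ 0.5041, -0.0322,  0.0501]))]
side mark_gap [(0.56, array([ 0.4859, -0.1221,  0.0358]))]
side spigot_foot [(0.62, array([ 0.4964, -0.0341,  0.0412]))]
top pointer []
top mark_gap []
top spigot_foot []
```

View pics/close4.png

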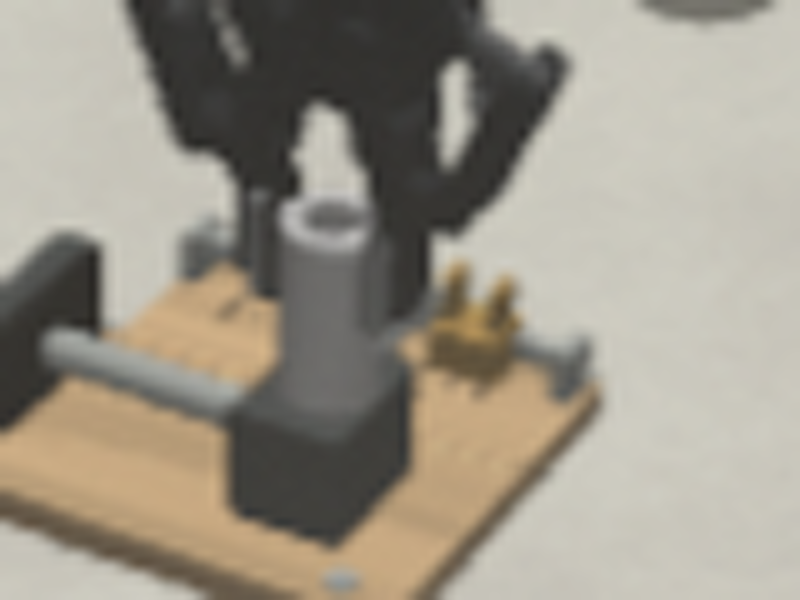

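The sleeve is seated on the jaw and the needle tip is at about (437,318). The prongs are at (455,270) and (505,285), so the needle still has to come about 7 mm.

jog_arm(
  moves=[
    [[-0.0005,-0.002,0],0,1],
    [[-0.0005,-0.002,0],0,1],
    [[0,-0.002,0],0,1],
    [[0,-0.001,0],0,1],
    [[0,0,0],0,1],
    [[0,0,0],0,1],
    [[0,0,0],0,1],
  ],
)

```text
time_s: 16.18
position: [0.4887, -0.0449, 0.0842]
eef_rot: [0.707, 0.707, 0.004, 0.003]
force: [7.7, -2.5, -1.0]
gripper_width: 0.371
grip_force: 39.8
```

Run:
```python
from h import *
s=monitor.read_state();print(s["position"],s["force"],s["gripper_width"],s["grip_force"],s["eef_rot"])
c=capture("side");f=c["frame"]
u,v=280,184
o=cv2.resize(f[v-18:v+18,u-24:u+24],(800,600),interpolation=cv2.INTER_CUBIC)
save("close5.png",o)
q=lambda X:((proj(c,X)-[u-24,v-18])*16.667).round()
for x in (.4865,.4885): print(x,q([x,-.07,.048]),q([x,-.116,.048]),q([x,-.123,.048]))
```

```text
[ 0.48871368 -0.04488427  0.08415851] [ 7.7174037  -2.49853235 -0.96537648] 0.37149522568481336 39.80380525812507 [0.70717402 0.70702458 0.00350307 0.00297963]
0.4865 [138. 526.] [257. 403.] [274. 385.]
0.4885 [128. 522.] [247. 400.] [265. 382.]
```

View pics/close5.png

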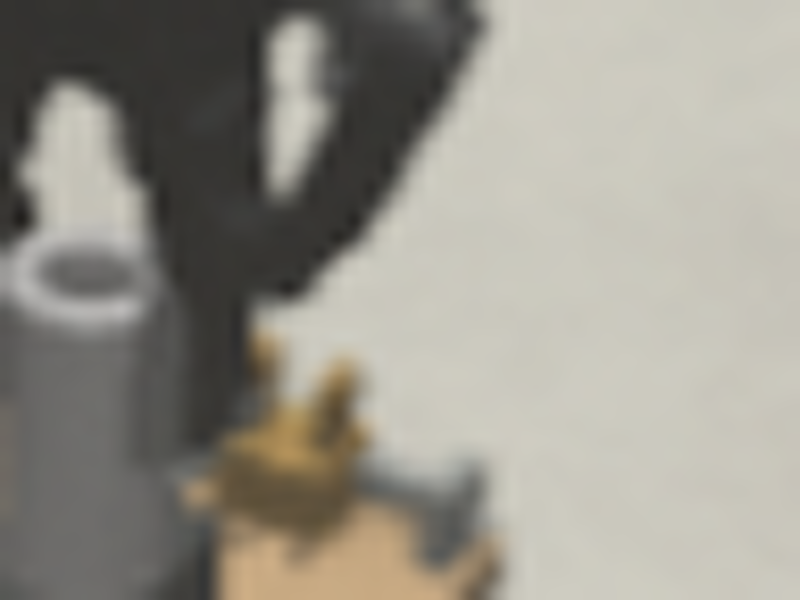

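Run:
```python
from h import *
from scipy.optimize import brentq
c=capture("side"); f1=c["frame"].astype(float); f0=cv2.imread("pics/side0.png")[...,::-1].astype(float)
def edge(f,v,u0,u1):   # subpixel dark->light crossing in red channel
    r=cv2.GaussianBlur(f,(1,3),0)[v,:,0]; a=r[u0]; b=r[u1]; m=(a+b)/2
    for u in range(u0,u1):
        if r[u]<m<=r[u+1]: return u+(m-r[u])/(r[u+1]-r[u])
def xs(u,y,z,off=0): return brentq(lambda x:proj(c,[x+off,y,z])[0]-u,.4,.65)
for name,f,xa in(("before",f0,.571),("after",f1,.4885)):
    for z in(.048,.042,.036,.030,.024):
        p=proj(c,[xa-.018,-.070,z]);v=int(round(p[1])); e=edge(f,v,int(p[0])-5,int(p[0])+5)
        print(name,z,p.round(1),e and round(e,2), e and round(xs(e,-.070,z,-.018),4))
b=f0[...,0]-f0[...,2]
for v in range(185,192): print(v,b[v,266:281].astype(int),b[v,266:281].astype(int)*0+f0[v,266:281].mean(1).astype(int))
for z in(.05,.046,.042,.038): print(z,proj(c,[.4885+.0075,-.124,z]).round(1),proj(c,[.4885-.0075,-.124,z]).round(1))
print(f1[188:198,260:275].mean(2).astype(int)); print((f1[...,0]-f1[...,2])[188:198,260:275].astype(int))
```

```text
before 0.048 [245.1 191.2] 245.52 0.5696
before 0.042 [245.1 192.8] 245.53 0.5695
before 0.036 [245.1 194.4] 245.53 0.5695
before 0.03 [245.1 196. ] 245.45 0.5697
before 0.024 [245.1 197.6] 245.37 0.5699
after 0.048 [269.  199.1] 268.83 0.4891
after 0.042 [268.9 200.7] 268.9 0.4886
after 0.036 [268.9 202.4] 268.86 0.4885
after 0.03 [268.8 204. ] 268.7 0.4888
after 0.024 [268.7 205.6] 268.6 0.4889
185 [13 13 12 12 14 21 19 13 13 13 13 13 13 12 12] [191 192 192 193 193 185 186 191 191 192 192 192 192 191 191]
186 [14 13 13 13 26 50 43 19 12 13 13 13 13 13 13] [189 191 192 193 180 156 152 177 191 192 191 192 190 190 189]
187 [13 12 13 21 43 58 38 17 13 20 38 25 13 12 13] [191 191 193 187 155 115 121 168 190 184 168 179 191 191 192]
188 [12 13 12 19 31 40 29 17 20 43 60 30 15 12 13] [189 192 193 178 131  86 112 166 182 159 129 147 182 192 192]
189 [ 5  6 10 18 28 33 28 17 24 47 47 24 15 12 12] [166 171 180 161 111  79 111 168 162 119  94 133 177 191 191]
190 [ 3  3  4 14 29 33 48 57 51 41 34 17 13 13 13] [118 137 158 141 101  80 104 146 132  91  81 149 188 189 190]
191 [ 4  4  3 19 34 45
[... 637 characters left out ...]
  99  86  78  83  92  95  99]
 [109 109 107 106 103  96  98 133 124  88  80  80  80  79  82]
 [108 108 107 105 103  97  91 108 104  90  87  80  81  80  79]
 [108 108 107 105 102  98  89  88  84 106 121 105  94  87  80]]
[[ 3  3  4  3  4  2  3  4  4  5  4 26 30 18 21]
 [ 4  4  2  2  2  2  2  4  4  4  4 16 27 18 24]
 [ 3  4  4  3  3  3  3  4  4  4  3 13 46 60 54]
 [ 4  4  3  3  4  3  3  5  5  4 11 37 70 84 69]
 [ 4  4  4  3  3  2  4  5  4 28 54 73 81 84 64]
 [ 3  3  4  3  4  2  3  4  7 28 43 57 77 85 75]
 [ 3  3  3  2  3  3  3  9 27 37 36 39 50 52 56]
 [ 4  4  4  4  3  3  8 43 52 41 35 37 36 35 39]
 [ 3  3  4  4  4  3  5 25 28 34 40 37 37 36 36]
 [ 2  3  4  4  3  5  2  3  4 35 49 44 43 40 36]]
```

jog_arm(
  moves=[
    [[-0.0005,-0.001,0],0,1],
    [[0,-0.001,0],0,1],
    [[0,-0.0005,0],0,1],
    [[0,0,0],0,1],
    [[0,0,0],0,1],
    [[0,0,0],0,1],
  ],
)

```text
time_s: 17.02
position: [0.4865, -0.0449, 0.0842]
eef_rot: [0.707, 0.707, 0.004, 0.003]
force: [9.5, -2.5, -2.5]
gripper_width: 0.37
grip_force: 39.8
```

Run:
```python
from h import *
s=monitor.read_state();print(s["position"],s["force"],s["gripper_width"],s["grip_force"],s["dq"].round(4))
fs=[]
for i in range(4):
    c=capture("side"); fs.append(c["frame"].astype(float))
f1=np.mean(fs,0).clip(0,255); f0=cv2.imread("pics/side0.png")[...,::-1].astype(float)
o=[cv2.resize(f[180:204,258:282].astype(np.uint8),(400,400),interpolation=cv2.INTER_CUBIC) for f in(f0,f1)]
save("close6.png",np.hstack(o))
b=(f1[...,0]-f1[...,2])[184:198,262:280].astype(int);print(f1[184:198,262:280].mean(2).astype(int));print(b)
```

```text
[ 0.4864783  -0.04494808  0.08416332] [ 9.48171166 -2.49937607 -2.54968209] 0.37006475297131386 39.764082692563534 [-0.0016  0.0001  0.0027  0.0016 -0.0012  0.001  -0.0002]
[[155 166 163 126  95  78  58  52  53  65 115 120 148 182 193 197 196 196]
 [149 149 129  93  86  78  59  52  55  70 152 184 191 198 198 198 198 197]
 [118 115 100  82  83  74  57  53  55  64 132 184 198 198 199 199 198 197]
 [107 106  96  82  83  73  56  53  55  58 111 174 197 190 173 184 197 198]
 [108 107  91  82  87  73  55  53  54  58 108 171 189 164 131 152 188 199]
 [108 107  90  82  87  74  57  54  55  67 126 180 168 120  94 136 184 197]
 [108 107  90  83  88  73  57  54  57  78 117 153 134  91  80 154 194 196]
 [108 107  90  83  88  73  56  54  60  90 119 134 115  85  78 137 184 196]
 [108 107  90  83  87  71  55  60  89 117 129 131 108  81  91 103 160 194]
 [109 107  94  86  88  82  75  76  83  99 123 133 121 105  94 113 153 175]
 [108 107 103  96  90  94  90  81  79  82  92  95  99  96  84  97 118 141]
 [109 107 105 102 102 113 106  86  80  80  79  79  81  80  78  85  94 104]
 [108 106 104 102  98 103  
[... 222 characters left out ...]
13 12 13 12 12]
 [ 3  3  3  3  2  3  4  5  4 10 25 19 13 13 13 13 12 12]
 [ 3  3  3  3  2  3  4  5  4  8 25 18 13 21 39 26 12 13]
 [ 2  3  3  3  2  3  4  5  4 10 24 17 20 45 63 31 14 13]
 [ 3  3  3  3  2  3  4  5  4  9 11 12 24 49 51 24 15 12]
 [ 3  3  3  3  2  3  4  5  3  3 31 54 53 43 36 17 13 13]
 [ 3  3  3  3  2  2  4  5  4 24 62 83 68 42 35 46 28 13]
 [ 3  3  3  3  2  3  5  4 27 61 80 84 64 39 48 52 20 12]
 [ 3  3  3  3  2  2  3 12 27 53 76 85 75 60 50 25  8  6]
 [ 3  3  3  3  3  3  9 26 35 38 48 52 55 52 41 16  4  3]
 [ 3  3  3  3  3 18 34 38 36 36 36 35 38 37 34 18  5  2]
 [ 3  3  4  3  2 13 22 26 33 36 36 36 36 34 36 45 41 29]
 [ 3  4  4  3  2  4  4 13 37 44 42 39 35 42 47 58 61 55]]
```

View pics/close6.png

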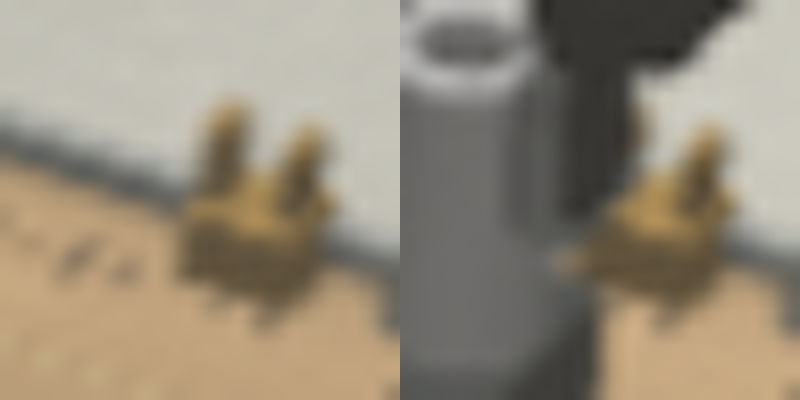

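In the latest crop the needle tip shows beside the finger at about px (271.5,190), just in front of the gap (prongs at 271 and 276). Jaw travel is about 83 mm, which fits both views within about 1.5 mm. The sleeve's height is unchanged, so it is still home, and the hold is steady at 40 N.

```bash
python3 -c "
from h import *
print(env.finish_job())"
```

```text
the job is handed in; nothing more can be done
None
```

The job is handed in, with no verdict returned: sleeve pressed home on the spigot with the clamp closed, rod drawn out about 83 mm with the pointer judged within about 1.5 mm of mid-gap (the finger partly hid the needle), and the sleeve held still at 40 N.

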